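# Reset a tripped lantern and shut its battery tray

## Task

The lantern has cut out and its battery tray stands open. Reach a fingertip into the round well in the tray, press the sunken red reset key right down and hold it for about two seconds, then let it up and push the tray fully home into the lantern's base. Do not lift, tip or shove the lantern along the board, and leave the other things where they stand.

Things in the scene. Friction and masses are not known exactly. Their poses are not given: they have to be found in the camera images.
- lantern: grey plastic lantern, loose on a white board whose top is at z = 0.018; about 2.4 kg, slides if pushed with over about 10 N. Base 200 deep (x) x 190 wide (y), its top 66 above the board; on it a 132 wide lamp tower starting 62 behind the base's front, 228 tall, black bail handle to 267. Origin: centre of the underside. +x runs from the front (tray side) to the back, +y to the left of one facing the front
- tray (a joint): how far the lantern's battery tray is drawn out of the front of the base, m: 0 = fully home (front panel against the base), 0.125 = out to its stop; it slides along the lantern's x axis, closing towards the lantern's +x, with about 1.5 N of friction, and stays where it is left. It starts 0.075 to 0.12 out
- tray_front (a point): middle of the outer face of the tray's flat front panel (164 wide, 50 tall, 6 thick, lower edge 8 and upper edge 58 above the board); this point is 33 above the board. The face looks along the lantern's -x. With the tray home it is 106 in front of the lantern's origin
- well_mouth (a point): centre of the mouth of the round well in the tray's light grey top, 42 in diameter with straight walls, 55 above the board, 34 behind the front panel's outer face and 28 to the lantern's +y side of the tray's middle. The flat floor is 24 below the mouth. Open above as far as the tray is out
- key_top (a point): centre of the flat top of the red round reset key (26 diameter) in the middle of the well, 16 below the well's mouth (39 above the board) when up; moves with the key
- key (a joint): how far the reset key is pressed down, m: 0 = up, 0.006 = fully down. Springs back when let go; takes 2.4 N to start and about 5 N fully down
- glass: steel drinking glass, 72 across the rim, 105 tall, 90 g; a loose bystander on the board. Origin: centre of its underside.
- soap_dish: green plastic soap dish with a pink bar of soap, 120 x 84 x 24; a loose bystander on the board. Origin: centre of its underside.
- wooden_box: small closed wooden box, 84 x 114 x 59; a loose bystander on the plank table (z = 0) between board and robot. Origin: centre of its underside.
- saucer: white ceramic saucer, 136 across, 18 tall; a loose bystander on the board. Origin: centre of its underside.
- oil_bottle: blue plastic hair-oil bottle, 54 across, 150 tall; a loose bystander on the board. Origin: centre of its underside.
- phone: black keypad phone lying flat, 112 x 49 x 14; a loose bystander on the plank table (z = 0) between board and robot. Origin: centre of its underside.

How it is judged:
By the outcome, as a careful person would: the job done as asked, in the order asked, and still so for the second after the job is handed in, with the robot touching nothing.
It also fails if it takes over 48 s, if anything falls off the work surface, if the arm or the gripper's body presses on something with over 40 N, if the wrist force passes 120 N, or if a joint passes its speed limit or range.

## Robot

A 6-joint arm with a two-finger parallel gripper is mounted at the origin on the work surface. World frame = base frame: x ahead of the robot, y to its left, z up, the work surface at z = 0. Lengths are in mm, angles in rad, forces in N, time in s.
With the tool pointing down it reaches from about 275 to 1000 mm from the base axis. Payload 8.4 kg.
Tool frame: the origin (TCP) lies between the finger pads; the fingertips stand 22 mm ahead of it and the grasp point (between the pads) lies 3 mm ahead of it (r.nose_length is the distance from the TCP to the fingertips, in mm); z points along the fingers, y is the direction in which the jaws open and shut (so a half turn about z gives the same grasp; the last joint's range is limited). The gripper opens to 85 mm and grips with 20 to 120 N. Pads are 22 mm wide; open, the fingers measure 114 mm over their backs; the gripper's body (76 mm by 85 mm) begins 54 mm behind the grasp point. The pads swing forward as they close: fully open they stand 13 mm farther back than shut.
Start: joints at [-1.122, 0.353, 1.633, -0, 1.155, -0.002], TCP at [272.303, -562.565, 253.281] pointing down, gripper open.
Joint ranges: [-2.63, 2.63], [-0.92, 2.1], [0.06, 2.66], [-1.3, 4.44], [0, 2.69], [-3.02, 3.02]. Speed limits (rad/s): [2.22, 2.22, 2.79, 3.14, 3.14, 3.14].

## Interface

Orientations are given as [roll, pitch, yaw] about the fixed x, y, z axes, in that order (R = Rz(yaw) Ry(pitch) Rx(roll)).
In Python, from rig import r, viewer, order gives the robot as it stands.
- The arm moves only by the shell command python3 -m inch 'ROWS' [FORCE]. ROWS is JSON, a list of rows, each a list of 7 numbers: the opening, from 0 (shut) to 1 (fully open), then the shift along the tool's x, y, z in mm, then the turn, a rotation vector about the tool's x, y, z in degrees. A call has 1 to 8 rows; each row shifts and turns the pose as measured when the row begins, along the tool's axes as they then stand; what a row does not reach is not made up. A row lasts 1/10 s, in which the tool goes at most 50 mm and 8.59 degrees, less where a joint would pass 70% of its speed; a pose out of reach is approached as far as the arm can. A call is refused whole if a number of a shift passes 50 or a number of a turn 8.59, either way. A call with a gripper value outside its range is refused whole. The fingers move at their own pace and stop on an object; FORCE is the grip in N (left out, the last holds). Time passes only in rows, so rows that do not move let the fingers close. It gives the time, the measured TCP pose, the force and the opening at its end, in the units of the state.
- r.sense(): the state, without advancing time (a new reading comes with each control period).
- viewer.grab_frame(name): name is "side" or "top" or "wrist"; returns the picture (384x512x3 uint8, red, green, blue); there is no depth.
- viewer.camera_params(name): a dict with "intrinsics" (3x3 intrinsics, pixels), "pose" (4x4, takes a point from camera to world coordinates); the wrist camera has in their place "T_tool_cam" (4x4, takes a point from camera to tool coordinates, whose origin is the TCP and whose axes are the flange's). Camera axes: x right, y up, looking along -z (the intrinsics and any distortion apply to the point x, -y, -z); pixel columns grow to the right and rows downward; lengths in mm; the calibration is good to about 2 mm. A picture is of the moment at which its call begins: read the wrist's pose just before it. camera_params takes no time and is no camera call.
- order.sign_off(): hands the job in, once; it reports no verdict.
The state is a dict: "clock": time; "qpos": joint angles; "qvel": joint speeds; "joint_efforts": joint torques, N m; "eef_pos": TCP position; "tcp_rot": TCP orientation; "contact_force": force on the tool from outside, world axes, zero at the start; "wrist_torque": the same for the moment, N m; "opening": opening from 0.0 (shut) to 1.0 (fully open).
Only numpy, scipy, OpenCV 4.12 (cv2) and the standard library are available. Lean on these libraries where they do the work, as an engineer would, in place of code of your own. Each camera call takes 0.05 s, during which the arm holds its last target.

## Working session

There is one attempt and no reset: what is moved stays moved. The work goes in short steps, Python scripts to look and compute and a shell command to move; the robot and the scene stay as the last step left them, time stands still between calls to the robot, and variables do not carry over. Pictures are saved under pics/ and viewed, and the job is handed in when it is done.

```bash
ls; mkdir -p pics; python3 - <<'E'
from rig import r, viewer, order
import cv2,numpy as np
s=r.sense(); print({k:np.round(v,3).tolist() for k,v in s.items()}, r.nose_length)
for n in ["side","top","wrist"]:
    im=viewer.grab_frame(n); cv2.imwrite(f"pics/{n}0.png",im[:,:,::-1])
    p=viewer.camera_params(n); print(n,{k:np.round(v,3).tolist() for k,v in p.items()})
E
```

```text
pics
{'clock': 0.0, 'qpos': [-1.122, 0.354, 1.634, 0.0, 1.155, -0.002], 'qvel': [0.002, 0.002, 0.001, -0.001, -0.002, 0.001], 'joint_efforts': [0.001, -60.525, -34.207, -0.0, 0.009, 0.0], 'eef_pos': [272.101, -562.152, 252.553], 'tcp_rot': [-3.14, -0.0, 0.451], 'contact_force': [0.424, -0.662, 0.661], 'wrist_torque': [-0.021, 0.028, 0.049], 'opening': 0.996} 22.0
side {'intrinsics': [[368.043, 0.0, 253.756], [0.0, 368.043, 190.164], [0.0, 0.0, 1.0]], 'pose': [[-0.934, 0.197, -0.298, 107.298], [-0.357, -0.48, 0.802, 1078.398], [0.015, 0.855, 0.518, 789.122], [0.0, 0.0, 0.0, 1.0]]}
top {'intrinsics': [[451.454, 0.0, 254.07], [0.0, 451.454, 180.111], [0.0, 0.0, 1.0]], 'pose': [[-0.019, 0.991, -0.131, 364.242], [-1.0, -0.016, 0.026, 9.48], [0.024, 0.131, 0.991, 1386.384], [0.0, 0.0, 0.0, 1.0]]}
wrist {'intrinsics': [[315.178, 0.0, 258.683], [0.0, 315.178, 190.942], [0.0, 0.0, 1.0]], 'T_tool_cam': [[-0.0, 0.954, 0.299, 76.313], [1.0, 0.0, 0.0, -0.37], [0.0, 0.299, -0.954, -120.304], [0.0, 0.0, 0.0, 1.0]]}
```

View pics/top0.png

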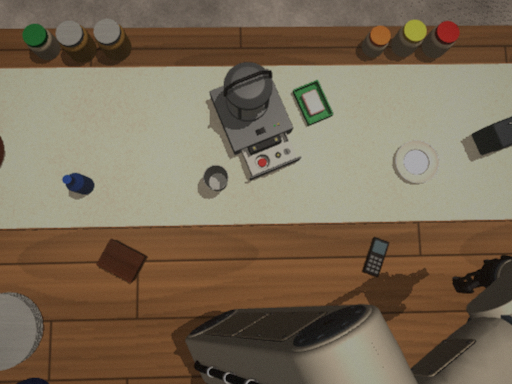

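View pics/side0.png

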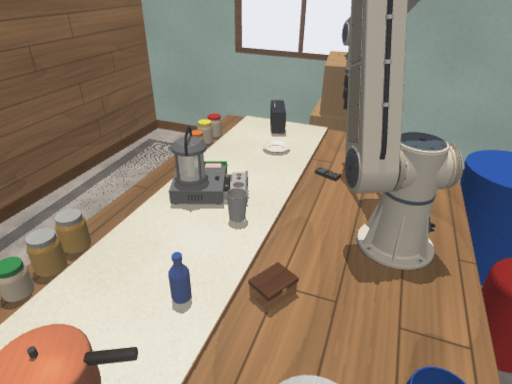

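View pics/wrist0.png

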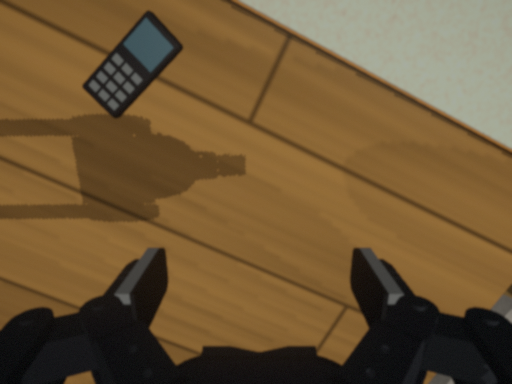

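```bash
python3 - <<'E'
import cv2
im=cv2.imread("pics/top0.png")[60:210,170:350]
cv2.imwrite("pics/top0c.png",cv2.resize(im,(720,600),interpolation=cv2.INTER_CUBIC))
im=cv2.imread("pics/side0.png")[110:230,150:270]
cv2.imwrite("pics/side0c.png",cv2.resize(im,(600,600),interpolation=cv2.INTER_CUBIC))
E
```

```text
(no output)
```

View pics/top0c.png

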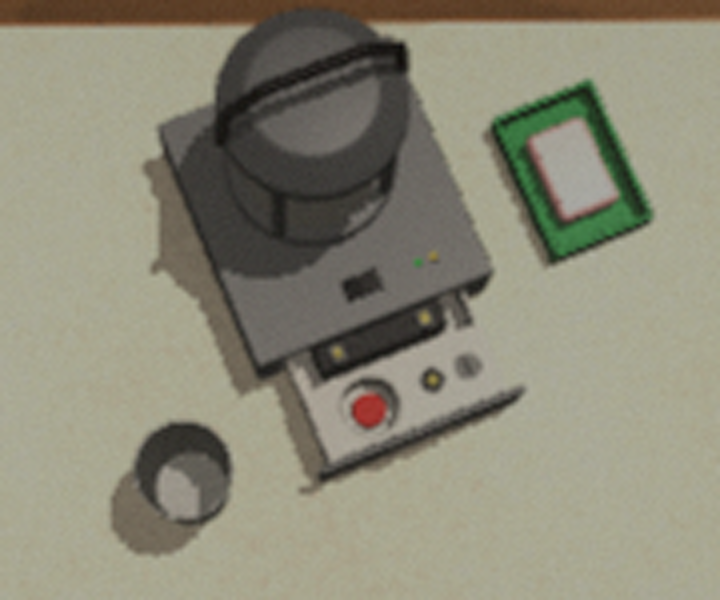

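View pics/side0c.png

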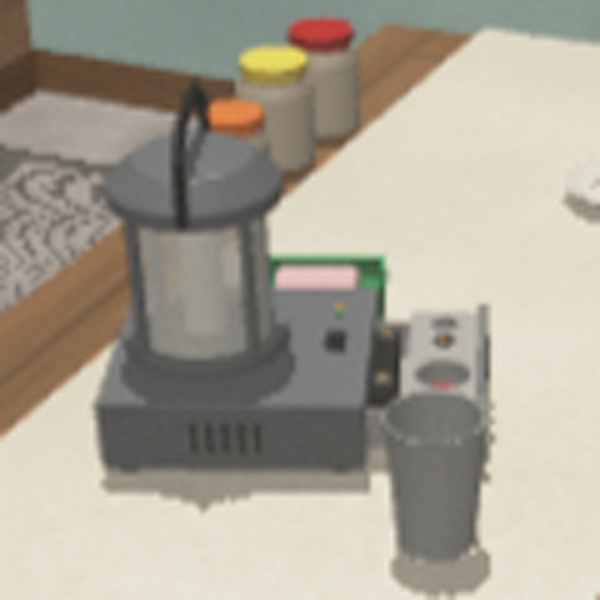

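```bash
cat > h.py <<'E'
from rig import r, viewer, order
import cv2,numpy as np
def ray(n,uv):
    p=viewer.camera_params(n);K=np.array(p["intrinsics"]);T=np.array(p["pose"])
    if n=='wrist': raise 0
    return pose_ray(K,T,uv)
def pose_ray(K,T,uv):
    d=np.linalg.inv(K)@[uv[0],uv[1],1]; d=np.array([d[0],-d[1],-d[2]])
    return T[:3,3],T[:3,:3]@d
def atz(n,uv,z):
    o,d=ray(n,uv); return o+d*(z-o[2])/d[2]
E
python3 - <<'E'
from h import *
c=lambda u,v:((u+.5)/4-.5+170,(v+.5)/4-.5+60)
for nm,uv,z in [("well",(370,406),73),("key",(369,411),57),("panL",(322,474),76),("panR",(523,390),76),("baseBL",(160,130),84),("baseFL",(260,373),84),("baseFR",(490,272),84),("glassrim",(183,472),123),("glassbot",(178,490),18),("soap1",(495,125),42),("soap2",(555,260),42)]:
    print(nm,np.round(atz("top",c(*uv),z),1))
p=lambda u,v:((u+.5)/5-.5+150,(v+.5)/5-.5+110)
for nm,uv,z in [("well",(443,373),73),("panR",(484,308),76),("baseBL",(98,406),84),("baseFL",(366,408),84),("baseFR",(380,290),84),("glassrim",(436,415),123)]:
    print(nm,np.round(atz("side",p(*uv),z),1))
E
```

```text
well [593.6 -49.6  73. ]
key [592.6 -49.5  57. ]
panL [543.1 -13.2  76. ]
panR [ 603.4 -162.9   76. ]
baseBL [802.6 103.   84. ]
baseFL [617.4  31.   84. ]
baseFR [ 691.  -140.2   84. ]
glassrim [539.6  85.5 123. ]
glassbot [540.4  95.8  18. ]
soap1 [ 817.9 -152.4   42. ]
soap2 [ 710.3 -195.2   42. ]
well [590.1 -47.9  73. ]
panR [ 598.2 -152.7   76. ]
baseBL [797.4 109.6  84. ]
baseFL [615.   37.8  84. ]
baseFR [ 683.1 -135.2   84. ]
glassrim [538.4  85.5 123. ]
```

The top view shows the lantern front with the tray open. In the enlarged crop, the well is at about (370,406), the front panel's upper edge runs (322,474)–(523,390), and the glass is at (183,472). The top and side cameras agree to within 4 mm, putting the well near (593,-49) with lantern yaw about 22°. The tray is out about 82 mm. I'll turn the tool first and shut the fingers.

```bash
python3 -m inch '[[0,0,0,0,0,0,-8.5],[0,0,0,0,0,0,-8.5],[0,0,0,0,0,0,-8.5],[0,0,0,0,0,0,-8.5],[0,0,0,0,0,0,-8.5],[0,0,0,0,0,0,-8.5],[0,0,0,0,0,0,-8.5],[0,0,0,0,0,0,-8.5]]' 60
```

```text
clock: 0.95
eef_pos: [271.4, -560.8, 250.0]
tcp_rot: [-3.139, -0.006, 1.654]
contact_force: [-0.2, 0.5, -0.2]
opening: -0.004
```

```bash
python3 -m inch '[[0,0,0,0,0,0,-8.5],[0,0,0,-1,0,0,-8.5],[0,28,38,-1,0,0,0],[0,28,38,-1,0,0,0],[0,28,38,-1,0,0,0],[0,28,38,-1,0,0,0],[0,28,38,-1,0,0,0],[0,28,38,-1,0,0,0]]'
```

```text
clock: 1.75
eef_pos: [419.7, -315.1, 255.6]
tcp_rot: [-3.14, -0.007, 1.954]
contact_force: [1.0, -0.1, -0.3]
opening: 0.001
```

```bash
python3 -m inch '[[0,26,37,2,0,0,0],[0,26,37,4,0,0,0],[0,26,37,4,0,0,0],[0,26,37,4,0,0,0],[0,26,37,4,0,0,0],[0,26,37,4,0,0,0],[0,20,28,4,0,0,0],[0,0,0,0,0,0,0]]'; python3 - <<'E'
from h import *
s=r.sense(); im=viewer.grab_frame("wrist"); print(s["eef_pos"],s["tcp_rot"],s["contact_force"])
np.save("w1.npy",np.r_[s["eef_pos"],s["tcp_rot"]])
cv2.imwrite("pics/w1.png",im[:,:,::-1])
E
```

```text
clock: 2.55
eef_pos: [592.7, -41.4, 229.5]
tcp_rot: [3.142, -0.007, 1.958]
contact_force: [0.0, -0.1, -0.7]
opening: 0.001
[592.65865243 -41.38918507 229.48542855] [ 3.14151352 -0.00685452  1.95799111] [ 0.03709592 -0.11997061 -0.65003339]
```

View pics/w1.png

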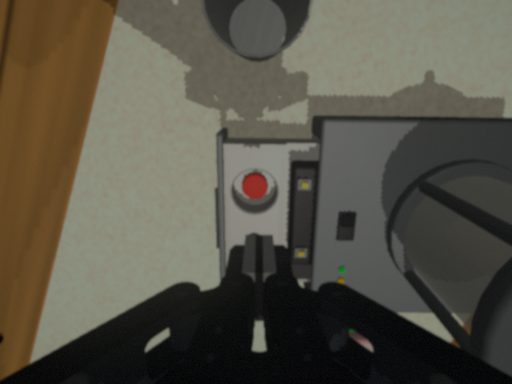

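```bash
cat >> h.py <<'E'
from scipy.spatial.transform import Rotation as Ro
def watz(w,uv,z):
    p=viewer.camera_params("wrist");K=np.array(p["intrinsics"])
    T=np.eye(4);T[:3,:3]=Ro.from_euler('xyz',w[3:]).as_matrix();T[:3,3]=w[:3]
    o,d=pose_ray(K,T@np.array(p["T_tool_cam"]),uv); return o+d*(z-o[2])/d[2]
E
python3 - <<'E'
import cv2
im=cv2.imread("pics/w1.png")[110:260,200:350]
cv2.imwrite("pics/w1c.png",cv2.resize(im,(600,600),interpolation=cv2.INTER_CUBIC))
E
```

```text
(no output)
```

View pics/w1c.png

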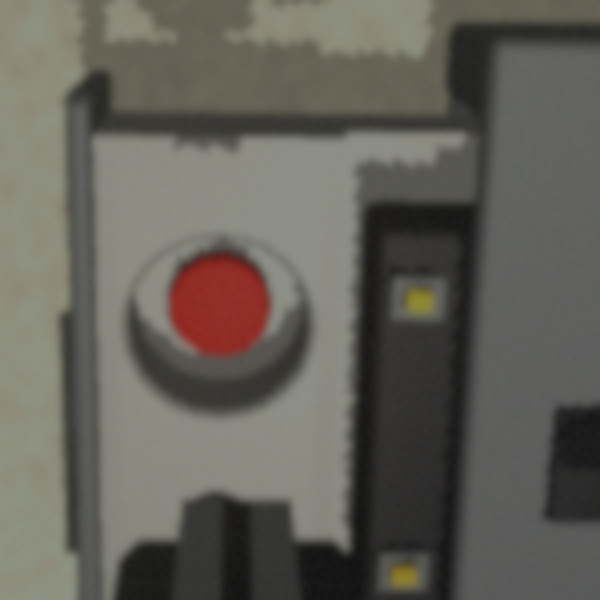

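```bash
python3 - <<'E'
from h import *
w=np.load("w1.npy"); c=lambda u,v:((u+.5)/4-.5+200,(v+.5)/4-.5+110)
P={}
for nm,uv,z in [("well",(220,324),73),("key",(220,305),57),("panLouter",(68,95),76),("panout2",(80,590),76),("baseFL",(490,40),84),("baseF2",(452,590),84),("wl",(127,324),73),("wr",(313,324),73),("wt",(220,233),73),("wb",(220,415),73)]:
    P[nm]=watz(w,c(*uv),z); print(nm,np.round(P[nm],1))
d=P["baseF2"]-P["baseFL"]; print("yaw base",np.degrees(np.arctan2(d[1],d[0]))+90)
d=P["panout2"]-P["panLouter"]; print("yaw pan",np.degrees(np.arctan2(d[1],d[0]))+90, np.degrees(w[5])-90)
print(np.linalg.norm(P["wl"]-P["wr"]),np.linalg.norm(P["wt"]-P["wb"]))
R=Ro.from_euler('xyz',w[3:]).as_matrix()
print("tool shift", R.T@(P["well"]-w[:3]), R.T@(P["key"]-w[:3]))
E
```

```text
well [592.2 -50.8  73. ]
key [592.1 -50.9  57. ]
panLouter [542.3 -14.4  76. ]
panout2 [ 585.7 -125.5   76. ]
baseFL [619.8  30.3  84. ]
baseF2 [666.4 -87.9  84. ]
wl [572.4 -58.9  73. ]
wr [612.  -42.7  73. ]
wt [584.2 -30.9  73. ]
wb [600.6 -71.5  73. ]
yaw base 21.505050671947245
yaw pan 21.339535846184702 22.184626837184965
42.77506149437631 43.78181754643061
tool shift [ -9.61907823  -3.96190663 156.42285661] [ -9.80075483  -4.15735533 172.42197176]
```

```bash
python3 -m inch '[[0,-9.7,-4,0,0,0,0],[0,0,0,30,0,0,0],[0,0,0,30,0,0,0],[0,0,0,30,0,0,0],[0,0,0,28,0,0,0],[0,0,0,0,0,0,0]]'; python3 - <<'E'
from h import *
s=r.sense(); im=viewer.grab_frame("wrist"); print(s["eef_pos"],s["tcp_rot"],s["contact_force"])
np.save("w2.npy",np.r_[s["eef_pos"],s["tcp_rot"]])
cv2.imwrite("pics/w2.png",im[:,:,::-1])
im=viewer.grab_frame("side"); cv2.imwrite("pics/s2.png",cv2.resize(im[110:230,150:270,::-1],(600,600)))
E
```

```text
clock: 3.2
eef_pos: [588.9, -63.4, 110.3]
tcp_rot: [3.141, -0.003, 1.952]
contact_force: [0.6, 0.1, -0.1]
opening: -0.001
[588.91172162 -63.4492454  110.31730329] [ 3.14124527e+00 -2.95938500e-03  1.95237172e+00] [ 0.56175088  0.14150197 -0.08753896]
```

View pics/w2.png

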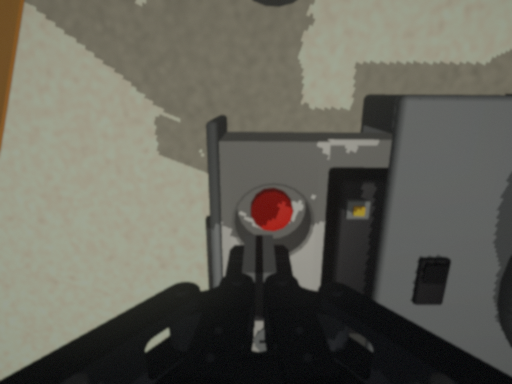

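View pics/s2.png

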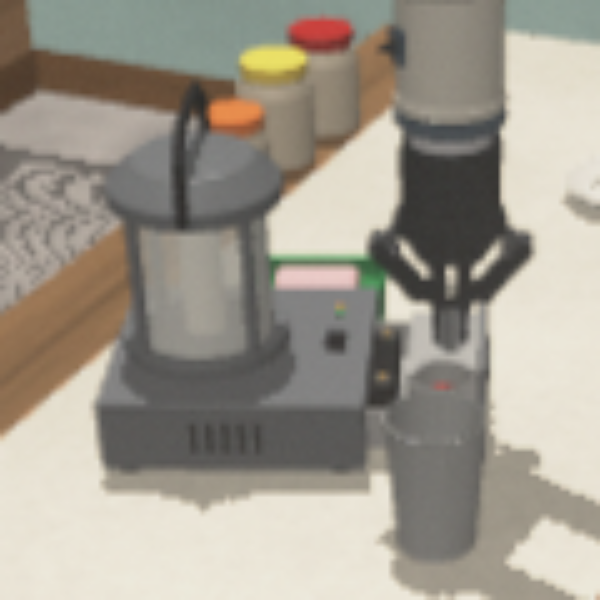

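```bash
python3 - <<'E'
import cv2
im=cv2.imread("pics/w2.png")[160:280,200:350]
cv2.imwrite("pics/w2c.png",cv2.resize(im,(750,600),interpolation=cv2.INTER_CUBIC))
E
```

```text
(no output)
```

View pics/w2c.png

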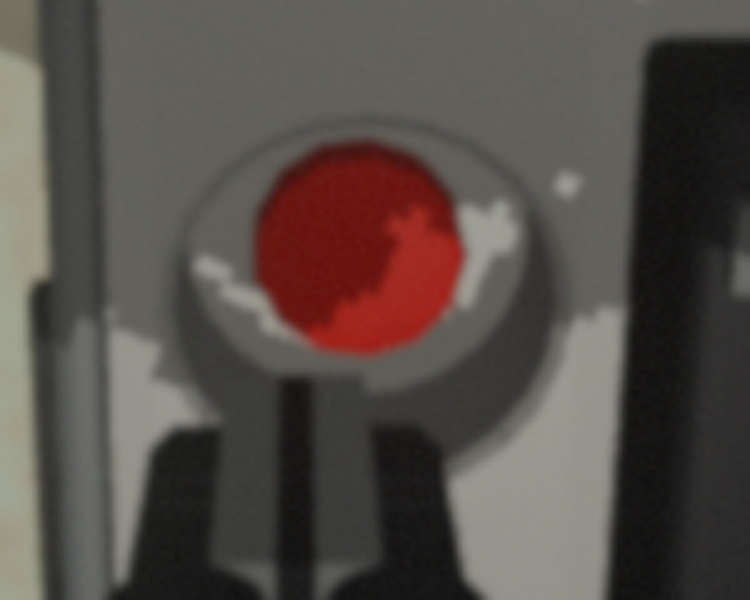

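```bash
python3 - <<'E'
from h import *
w=np.load("w2.npy"); c=lambda u,v:((u+.5)/5-.5+200,(v+.5)/5-.5+160)
R=Ro.from_euler('xyz',w[3:]).as_matrix()
for nm,uv,z in [("wellL",(175,300),73),("wellR",(562,300),73),("top",(370,115),73),("key",(360,248),57)]:
    p=watz(w,c(*uv),z); print(nm,np.round(p,1),R.T@(p-w[:3]))
s=r.sense();print(s["eef_pos"])
p=np.array([592.2,-50.5,57]);print(R.T@(p-s["eef_pos"]))
E
```

```text
wellL [572.4 -57.9  73. ] [ 11.22609    -13.23898711  37.34609231]
wellR [611.2 -42.3  73. ] [11.21157101 28.53139151 37.36055988]
top [584.  -30.9  73. ] [31.95591507  7.51905803 37.41465113]
key [591.5 -50.2  57. ] [11.15344358  7.35576931 53.35310273]
[591.37974733 -63.29260115 113.66391272]
[11.39935736  5.5053103  56.69981194]
```

```bash
python3 -m inch '[[0,11.2,5.3,0,0,0,0],[0,0,0,0,0,0,0]]'; python3 - <<'E'
from h import *
for i in range(4):
    s=r.sense();print(s["eef_pos"],s["qvel"].round(3) if hasattr(s["qvel"],'round') else s["qvel"]); viewer.grab_frame("top")
R=Ro.from_euler('xyz',s["tcp_rot"]).as_matrix()
print(R.T@(np.array([592,-50.5,57])-s["eef_pos"]), s["tcp_rot"],s["contact_force"])
E
```

```text
clock: 3.5
eef_pos: [593.8, -51.6, 117.1]
tcp_rot: [3.133, 0.001, 1.95]
contact_force: [-0.4, -0.4, 0.2]
opening: -0.002
[593.76997904 -51.61476127 117.05253816] [-0.027 -0.021 -0.015 -0.014  0.005 -0.018]
[594.07601603 -52.04706911 117.26150904] [-0.002  0.006  0.001 -0.003 -0.008 -0.01 ]
[593.93375759 -52.13132383 116.99466072] [-0.004  0.007  0.007 -0.003 -0.003 -0.004]
[593.71012716 -52.16671438 116.63031874] [-0.002  0.01   0.005 -0.001 -0.003  0.   ]
[ 2.27914584 -1.47770284 59.61626685] [3.13306924e+00 1.62389499e-03 1.95097731e+00] [-0.14785037  0.55472266 -0.05809156]
```

```bash
python3 -m inch '[[0,2,-1.3,0,0,0,0],[0,0,0,10,0,0,0],[0,0,0,10,0,0,0],[0,0,0,0,0,0,0]]'; python3 - <<'E'
from h import *
for i in range(2):
    viewer.grab_frame("top");s=r.sense();print(s["eef_pos"])
R=Ro.from_euler('xyz',s["tcp_rot"]).as_matrix()
print(R.T@(np.array([592,-50.5,57])-s["eef_pos"]), s["tcp_rot"],s["contact_force"])
im=viewer.grab_frame("wrist");cv2.imwrite("pics/w3c.png",cv2.resize(im[160:280,200:350,::-1],(750,600),interpolation=cv2.INTER_CUBIC))
E
```

```text
clock: 4.1
eef_pos: [591.5, -50.5, 95.1]
tcp_rot: [3.133, 0.002, 1.951]
contact_force: [-1.6, 0.5, -0.5]
opening: -0.001
[591.74837896 -50.55543337  95.58907701]
[592.10710333 -50.60488568  96.12862245]
[ 0.22537993 -0.43436438 39.12584949] [3.13203696e+00 2.25444303e-03 1.95140224e+00] [-0.13717664 -0.34164054  0.825143  ]
```

View pics/w3c.png

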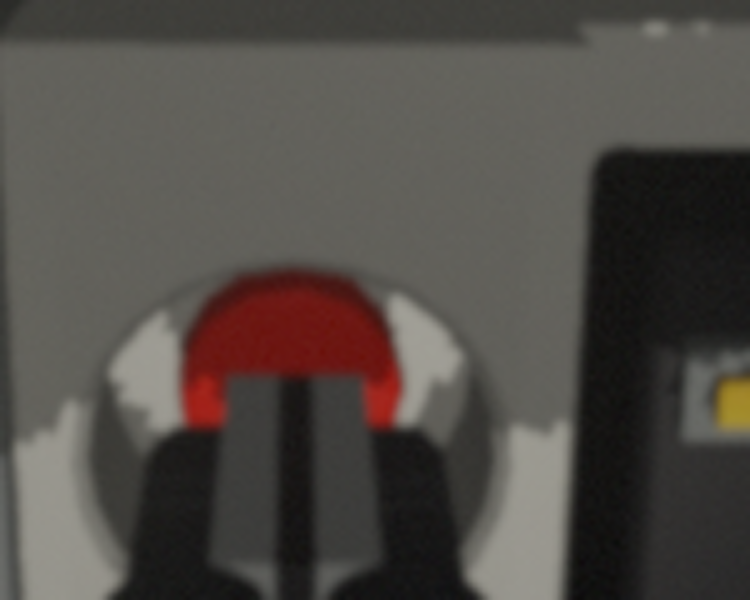

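```bash
python3 -m inch '[[0,0,0,8,0,0,0],[0,0,0,5,0,0,0]]'; python3 -m inch '[[0,0,0,2,0,0,0]]';python3 -m inch '[[0,0,0,2,0,0,0]]'
```

```text
clock: 4.45
eef_pos: [593.4, -50.8, 83.6]
tcp_rot: [3.13, 0.003, 1.951]
contact_force: [0.1, 0.4, -0.5]
opening: -0.001
clock: 4.55
eef_pos: [593.2, -50.8, 81.0]
tcp_rot: [3.13, 0.003, 1.951]
contact_force: [1.5, -0.4, 0.0]
opening: -0.003
clock: 4.65
eef_pos: [593.2, -50.8, 78.6]
tcp_rot: [3.13, 0.003, 1.951]
contact_force: [-0.6, -0.7, 1.7]
opening: -0.004
```

```bash
python3 -m inch '[[0,0,0,2,0,0,0]]'; python3 -m inch '[[0,0,0,2.5,0,0,0]]';python3 -m inch '[[0,0,0,2.5,0,0,0]]'
```

```text
clock: 4.75
eef_pos: [593.2, -50.7, 76.6]
tcp_rot: [3.131, 0.003, 1.951]
contact_force: [-0.2, 0.1, 4.0]
opening: 0.002
clock: 4.85
eef_pos: [593.2, -50.7, 74.2]
tcp_rot: [3.131, 0.003, 1.951]
contact_force: [-1.5, -0.8, 4.5]
opening: 0.001
clock: 4.95
eef_pos: [593.8, -50.6, 72.5]
tcp_rot: [3.129, 0.003, 1.951]
contact_force: [-3.6, 4.9, 23.3]
opening: 0.002
```

```bash
python3 -m inch '[[0,0,0,0,0,0,0]]'; python3 -m inch '[[0,0,0,0,0,0,0]]'
```

```text
clock: 5.05
eef_pos: [594.4, -50.3, 73.3]
tcp_rot: [3.128, 0.003, 1.951]
contact_force: [-1.6, 1.5, 4.7]
opening: 0.002
clock: 5.15
eef_pos: [594.6, -50.2, 73.7]
tcp_rot: [3.128, 0.003, 1.951]
contact_force: [-1.6, -0.1, 4.5]
opening: -0.003
```

```bash
python3 -m inch '[[0,0,-0.2,1.2,0,0,0]]'; python3 -m inch '[[0,0,-0.2,1.0,0,0,0]]'; python3 -m inch '[[0,0,-0.2,0.8,0,0,0]]'
```

```text
clock: 5.25
eef_pos: [594.7, -50.2, 73.0]
tcp_rot: [3.127, 0.004, 1.951]
contact_force: [-1.8, 0.8, 11.4]
opening: -0.001
clock: 5.35
eef_pos: [595.2, -50.0, 72.9]
tcp_rot: [3.125, 0.004, 1.951]
contact_force: [-3.3, 3.2, 15.4]
opening: -0.001
clock: 5.45
eef_pos: [595.7, -49.8, 73.0]
tcp_rot: [3.124, 0.004, 1.95]
contact_force: [-1.7, 2.0, 9.9]
opening: -0.001
```

```bash
python3 -m inch '[[0,0,-0.6,0.7,0.15,0,0],[0,0,-0.6,0.7,0.15,0,0]]'; python3 -m inch '[[0,0,-0.6,0.7,0.15,0,0],[0,0,-0.6,0.7,0.15,0,0]]'
```

```text
clock: 5.65
eef_pos: [595.7, -49.8, 73.0]
tcp_rot: [3.127, 0.004, 1.95]
contact_force: [-1.9, 2.3, 7.7]
opening: -0.001
clock: 5.85
eef_pos: [595.7, -49.8, 73.0]
tcp_rot: [3.129, 0.005, 1.95]
contact_force: [-2.2, 1.0, 8.9]
opening: -0.003
```

```bash
python3 -m inch '[[0,0,-0.6,0.7,0.15,0,0],[0,0,-0.6,0.7,0.15,0,0],[0,0,-0.6,0.7,0.15,0,0],[0,0,-0.6,0.7,0.15,0,0]]'; python3 -m inch '[[0,0,-0.6,0.7,0.1,0,0],[0,0,-0.6,0.7,0.1,0,0],[0,0,-0.6,0.7,0.1,0,0],[0,0,-0.6,0.7,0.1,0,0]]';  python3 -m inch '[[0,0,-0.6,0.7,0.1,0,0],[0,0,-0.6,0.7,0.1,0,0],[0,0,-0.6,0.7,0.1,0,0],[0,0,-0.6,0.7,0.1,0,0],[0,0,-0.6,0.7,0.1,0,0]]'; python3 - <<'E'
from h import *
print(r.sense()["contact_force"])
im=viewer.grab_frame("wrist");cv2.imwrite("pics/w4.png",im[:,:,::-1])
E
```

```text
clock: 6.25
eef_pos: [595.9, -49.7, 73.0]
tcp_rot: [3.135, 0.006, 1.949]
contact_force: [-2.1, 2.5, 8.8]
opening: 0.005
clock: 6.65
eef_pos: [595.9, -49.7, 73.0]
tcp_rot: [3.137, 0.007, 1.949]
contact_force: [-2.6, 2.5, 9.1]
opening: -0.001
clock: 7.15
eef_pos: [595.9, -49.6, 73.0]
tcp_rot: [3.139, 0.008, 1.948]
contact_force: [-2.2, 2.5, 9.2]
opening: 0.001
[-2.18654675  2.47739984  9.21388947]
```

View pics/w4.png

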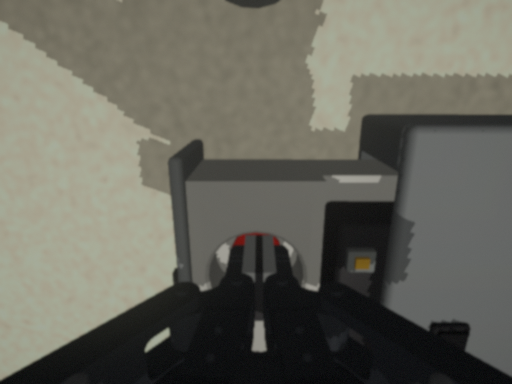

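The fingertips sit centred in the well (about (258,245)) with the key held at its stop at 9 N for about two seconds. I'll let it up now.

```bash
python3 -m inch '[[0,0,0,-4,0,0,0],[0,0,0,-6,0,0,0],[0,0,0,-10,0,0,0]]'; python3 -m inch '[[0,0,0,-30,0,0,0],[0,0,0,-40,0,0,0],[0,0,0,-40,0,0,0],[0,0,0,0,0,0,0]]'; python3 - <<'E'
from h import *
im=viewer.grab_frame("top");cv2.imwrite("pics/t5.png",cv2.resize(im[60:210,170:350,::-1],(720,600),interpolation=cv2.INTER_CUBIC))
s=r.sense(); im=viewer.grab_frame("wrist"); print(s["eef_pos"],s["tcp_rot"],s["contact_force"])
np.save("w5.npy",np.r_[s["eef_pos"],s["tcp_rot"]])
cv2.imwrite("pics/w5.png",im[:,:,::-1])
E
```

```text
clock: 7.5
eef_pos: [595.4, -49.5, 92.9]
tcp_rot: [3.14, 0.007, 1.948]
contact_force: [0.1, -0.8, -0.1]
opening: 0.002
clock: 7.9
eef_pos: [594.9, -48.8, 208.7]
tcp_rot: [3.141, 0.007, 1.948]
contact_force: [1.5, -0.9, -0.0]
opening: 0.001
[593.61955369 -48.71407026 206.2604777 ] [-3.13979128  0.00571707  1.94799496] [ 1.1214686   0.50116935 -0.50949259]
```

View pics/w5.png

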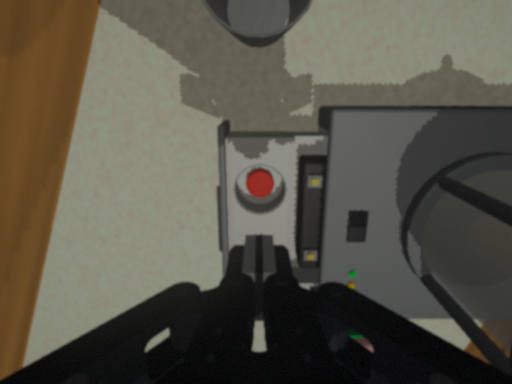

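View pics/t5.png

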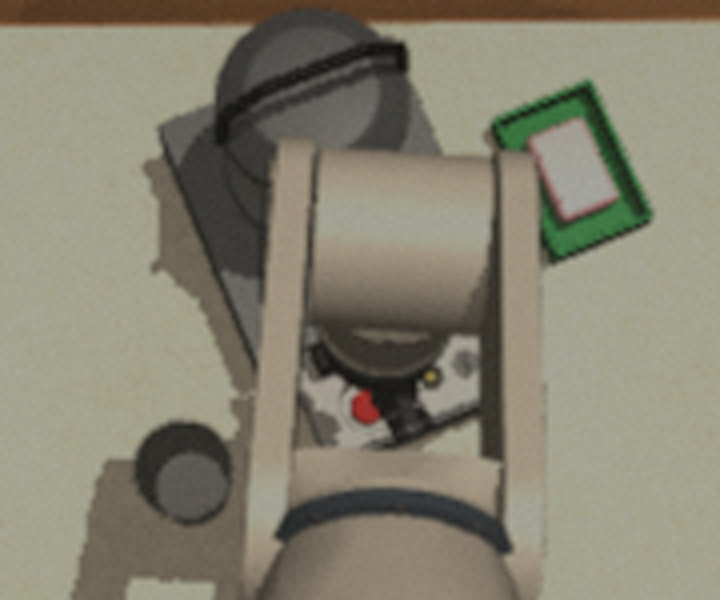

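```bash
python3 -m inch '[[0,-14,-36,0,0,0,0],[0,-14,-36,0,0,0,0],[0,0,0,30,0,0,0],[0,0,0,35,0,0,0],[0,0,0,30,0,0,0],[0,0,0,0,0,0,0]]'; python3 - <<'E'
from h import *
viewer.grab_frame("top")
s=r.sense(); im=viewer.grab_frame("wrist"); print(s["eef_pos"],s["tcp_rot"],s["contact_force"])
np.save("w6.npy",np.r_[s["eef_pos"],s["tcp_rot"]])
cv2.imwrite("pics/w6.png",im[:,:,::-1])
print(Ro.from_euler('xyz',s["tcp_rot"]).as_matrix().T@(np.array([571.2,-89,51])-s["eef_pos"]))
E
```

```text
clock: 8.6
eef_pos: [528.3, -102.7, 100.8]
tcp_rot: [-3.13, -0.0, 1.948]
contact_force: [-0.5, -0.7, 0.5]
opening: 0.002
[ 529.3783408  -102.85526379  102.52725411] [-3.13108682e+00  6.41775789e-04  1.94848635e+00] [-0.27169943  0.05982049  0.25798579]
[-2.51095267 44.52240745 51.06395775]
```

View pics/w6.png

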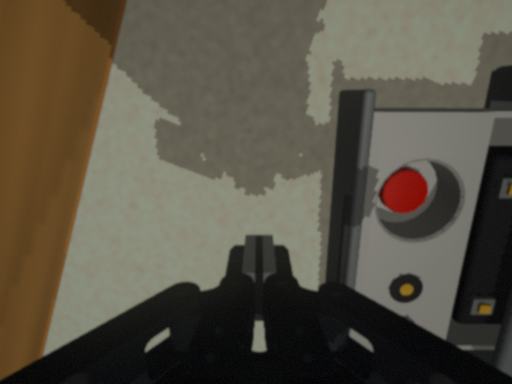

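```bash
python3 -m inch '[[0,-2,0,20,0,0,0],[0,0,0,11,0,0,0],[0,0,0,0,0,0,0]]';python3 -m inch '[[0,0,12,0,0,0,0],[0,0,8,0,0,0,0]]';python3 -m inch '[[0,0,4,0,0,0,0],[0,0,4,0,0,0,0]]'
```

```text
clock: 9.0
eef_pos: [534.4, -105.3, 76.1]
tcp_rot: [-3.138, 0.005, 1.949]
contact_force: [-0.3, 0.5, 0.7]
opening: -0.0
clock: 9.2
eef_pos: [554.6, -97.7, 78.0]
tcp_rot: [-3.14, 0.006, 1.948]
contact_force: [0.6, 0.0, 0.4]
opening: -0.004
clock: 9.4
eef_pos: [564.4, -94.1, 79.4]
tcp_rot: [3.141, 0.007, 1.949]
contact_force: [-2.2, -1.5, -1.4]
opening: -0.003
```

```bash
python3 -m inch '[[0,0,4,2,0,0,0],[0,0,5,2,0,0,0],[0,0,6,2,0,0,0],[0,0,6,2,0,0,0]]';python3 -m inch '[[0,0,6,1.5,0,0,0],[0,0,6,1.5,0,0,0]]'
```

```text
clock: 9.8
eef_pos: [585.0, -85.8, 71.4]
tcp_rot: [-3.141, 0.007, 1.95]
contact_force: [-1.3, -0.9, 1.4]
opening: -0.003
clock: 10.0
eef_pos: [597.0, -81.0, 67.8]
tcp_rot: [-3.14, 0.007, 1.949]
contact_force: [-1.4, -0.9, 1.5]
opening: -0.001
```

```bash
python3 -m inch '[[0,0,6,-1,0,0,0],[0,0,6,-1,0,0,0],[0,0,6,0,0,0,0],[0,0,6,0,0,0,0]]';python3 - <<'E'
from h import *
s=r.sense(); im=viewer.grab_frame("wrist"); print(s["eef_pos"],s["tcp_rot"],s["contact_force"])
np.save("w7.npy",np.r_[s["eef_pos"],s["tcp_rot"]])
cv2.imwrite("pics/w7.png",im[:,:,::-1])
im=viewer.grab_frame("side"); cv2.imwrite("pics/s7.png",cv2.resize(im[110:230,150:270,::-1],(600,600)))
E
```

```text
clock: 10.4
eef_pos: [620.7, -71.3, 69.0]
tcp_rot: [-3.139, 0.006, 1.95]
contact_force: [-2.1, -2.3, -0.1]
opening: 0.002
[620.65484986 -71.26631521  68.99461615] [-3.13878104  0.00623728  1.94951259] [-2.11300659 -2.28412318 -0.12591962]
```

View pics/w7.png

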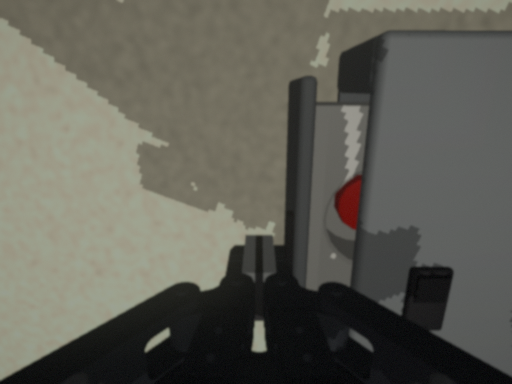

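View pics/s7.png

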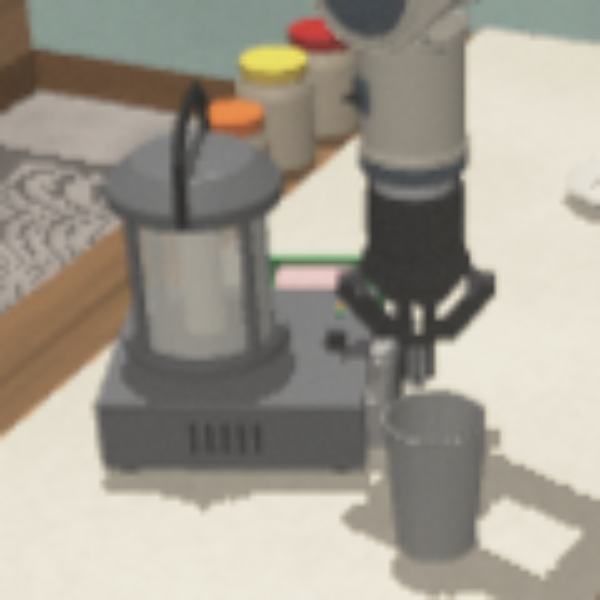

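```bash
python3 -m inch '[[0,0,5,-1.5,0,0,0],[0,0,4,-1.5,0,0,0],[0,0,3,-1.5,0,0,0]]'; python3 -m inch '[[0,0,2.5,0,0,0,0]]';  python3 -m inch '[[0,0,2,0,0,0,0]]'; python3 -m inch '[[0,0,2,0,0,0,0]]'
```

```text
clock: 10.8
eef_pos: [632.3, -66.4, 73.5]
tcp_rot: [-3.139, 0.006, 1.95]
contact_force: [-0.7, -1.0, -1.3]
opening: -0.001
clock: 10.9
eef_pos: [634.9, -65.4, 73.7]
tcp_rot: [-3.139, 0.006, 1.95]
contact_force: [-1.2, -0.8, 0.1]
opening: -0.001
clock: 11.0
eef_pos: [636.7, -64.7, 73.8]
tcp_rot: [-3.138, 0.006, 1.95]
contact_force: [-9.8, -5.5, 1.5]
opening: -0.001
clock: 11.1
eef_pos: [636.8, -64.6, 73.7]
tcp_rot: [-3.134, 0.005, 1.95]
contact_force: [-14.3, -8.9, 10.3]
opening: 0.001
```

```bash
python3 -m inch '[[0,0,-4,0,0,0,0],[0,0,-12,0,0,0,0],[0,0,-30,0,0,0,0],[0,0,-30,0,0,0,0],[0,0,0,-30,0,0,0],[0,0,0,-40,0,0,0],[0,0,0,-30,0,0,0],[0,0,0,0,0,0,0]]';python3 - <<'E'
from h import *
viewer.grab_frame("top")
s=r.sense(); im=viewer.grab_frame("wrist"); print(s["eef_pos"],s["tcp_rot"],s["contact_force"])
np.save("w8.npy",np.r_[s["eef_pos"],s["tcp_rot"]])
cv2.imwrite("pics/w8.png",im[:,:,::-1])
im=viewer.grab_frame("side"); cv2.imwrite("pics/s8.png",cv2.resize(im[110:230,150:270,::-1],(600,600)))
im=viewer.grab_frame("top");cv2.imwrite("pics/t8.png",cv2.resize(im[60:210,170:350,::-1],(720,600),interpolation=cv2.INTER_CUBIC))
E
```

```text
clock: 11.9
eef_pos: [561.1, -93.7, 177.0]
tcp_rot: [-3.137, 0.006, 1.949]
contact_force: [0.1, -0.6, 0.1]
opening: 0.002
[560.1574064  -93.4983317  175.25982217] [-3.13485767  0.00448817  1.94941289] [ 0.13963885 -0.65371115 -0.57860521]
```

View pics/w8.png

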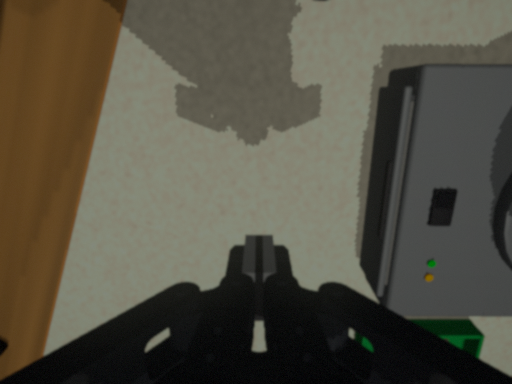

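View pics/s8.png

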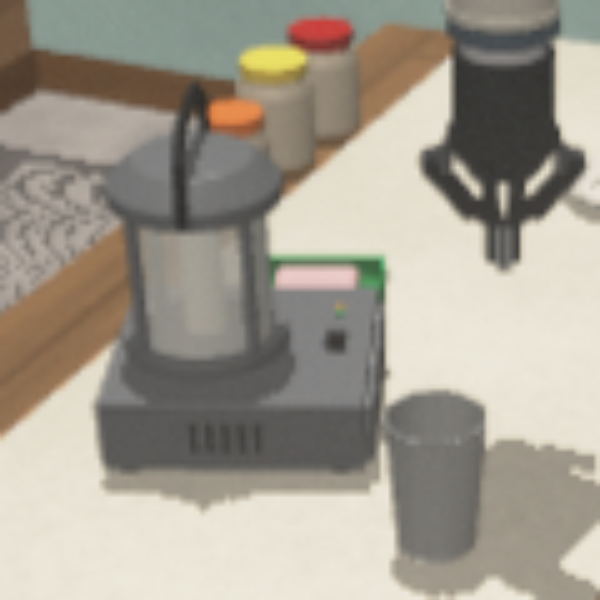

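View pics/t8.png

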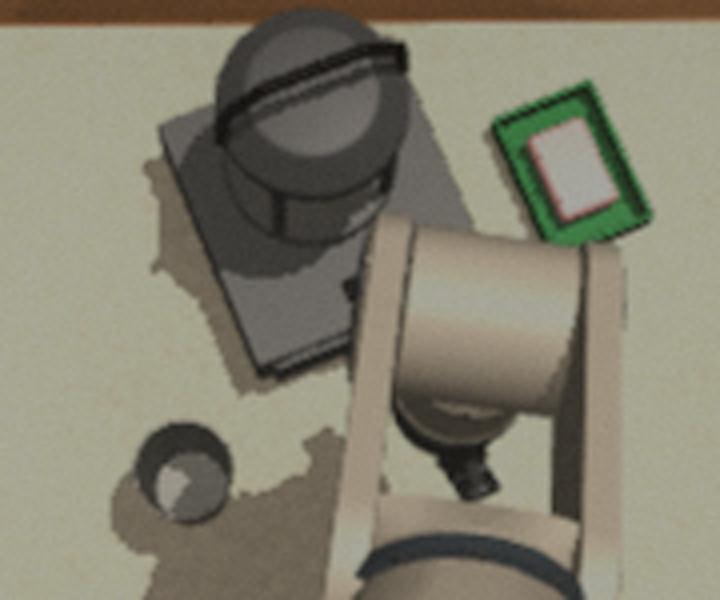

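```bash
python3 - <<'E'
import cv2
im=cv2.imread("pics/w8.png")[55:325,345:465]
cv2.imwrite("pics/w8c.png",cv2.resize(im[:150],(480,600),interpolation=cv2.INTER_CUBIC))
a=cv2.imread("pics/top0.png")[60:210,170:350];a=cv2.resize(a,(720,600),interpolation=cv2.INTER_CUBIC);b=cv2.imread("pics/t8.png")
d=cv2.absdiff(a,b).max(2);cv2.imwrite("pics/d.png",d*3)
from h import *
for nm,c in [("lantern tower",(slice(0,130),slice(200,420)))]:
    g=[cv2.cvtColor(x[c],cv2.COLOR_BGR2GRAY).astype(np.float32) for x in(a,b)]
    print(nm,np.array(cv2.phaseCorrelate(*g)[0])/4,"px")
E
```

```text
lantern tower [0.1336988  0.12716761] px
```

View pics/w8c.png

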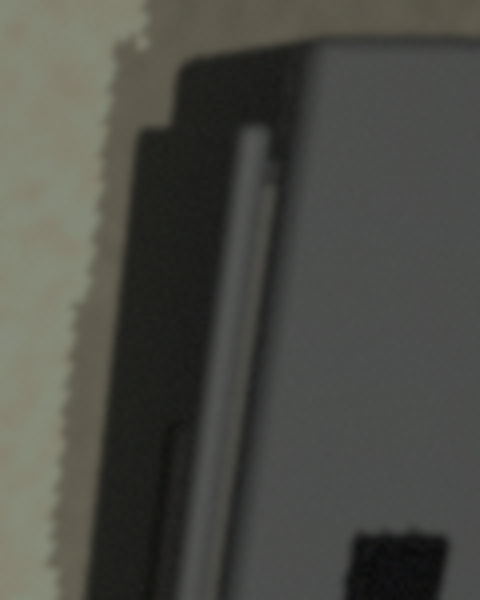

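View pics/d.png

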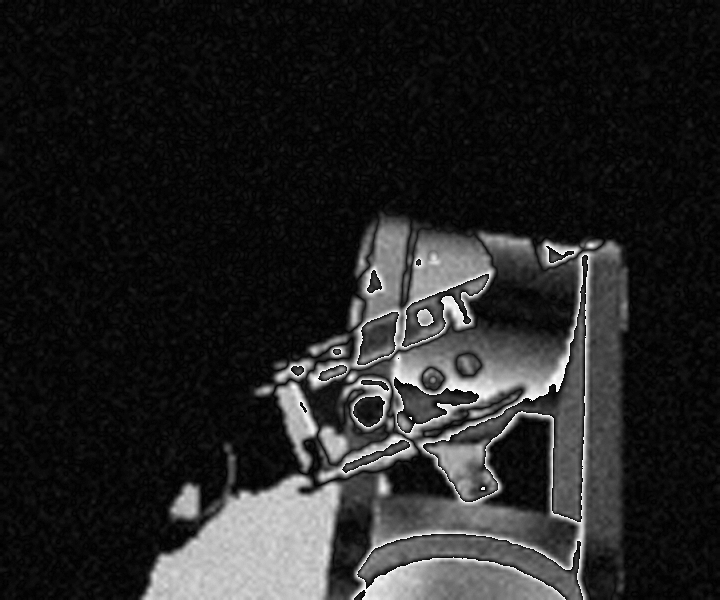

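```bash
python3 - <<'E'
import cv2
im=cv2.imread("pics/w8.png")[80:160,380:430]
im=cv2.convertScaleAbs(im,alpha=2.2,beta=0)
cv2.imwrite("pics/w8d.png",cv2.resize(im,(375,600),interpolation=cv2.INTER_CUBIC))
E
```

```text
(no output)
```

View pics/w8d.png

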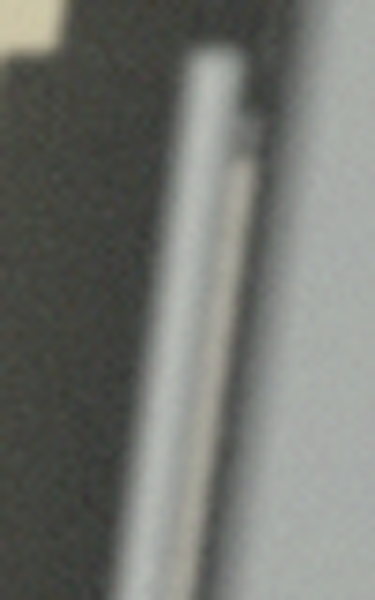

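```bash
python3 - <<'E'
from h import *
w=np.load("w8.npy"); c=lambda u,v:((u+.5)/7.5-.5+380,(v+.5)/7.5-.5+80)
ux=np.array([np.cos(w[5]-np.pi/2),np.sin(w[5]-np.pi/2),0])
for nm,u,z in [("pan outer",157,76),("pan inner",203,76),("strip in",203,73),("strip end",230,73),("base edge",262,84)]:
    print(nm, round(watz(w,c(u,300),z)@ux,1))
E
```

```text
pan outer 581.3
pan inner 585.5
strip in 586.8
strip end 589.3
base edge 587.0
```

A beige strip about 2–3 mm wide shows between the panel and the base, around (220,300) in the last crop. The tray is probably still a few mm out, and the finger linkage may have met the base's top edge. I'll push again with the fingers higher on the panel.

```bash
python3 -m inch '[[0,0,25,20,0,0,0],[0,0,25,25,0,0,0],[0,0,0,25,0,0,0],[0,0,0,18,0,0,0],[0,0,0,0,0,0,0]]';python3 - <<'E'
from h import *
viewer.grab_frame("top")
s=r.sense(); im=viewer.grab_frame("wrist"); print(s["eef_pos"],s["tcp_rot"],s["contact_force"])
w=np.r_[s["eef_pos"],s["tcp_rot"]];np.save("w9.npy",w)
R=Ro.from_euler('xyz',s["tcp_rot"]).as_matrix(); print("uv",R[:,1]@s["eef_pos"],R[:,0]@s["eef_pos"])
cv2.imwrite("pics/w9.png",cv2.convertScaleAbs(im[:,:,::-1],alpha=1.6))
E
```

```text
clock: 12.6
eef_pos: [602.1, -73.9, 74.0]
tcp_rot: [-3.123, -0.002, 1.95]
contact_force: [-0.3, 0.8, 0.3]
opening: -0.002
[602.38042514 -74.00808459  74.97921078] [-3.12387766e+00 -1.89667032e-03  1.94948030e+00] [-0.99525548 -0.10490464 -0.07497536]
uv 530.9208145287665 -291.32086176218314
```

View pics/w9.png

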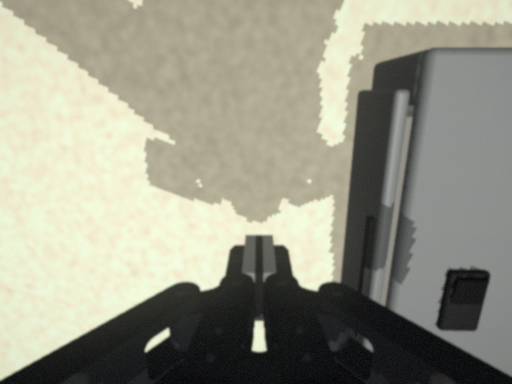

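```bash
python3 -m inch '[[0,0,0,-3,-8.5,0,0],[0,0,0,-3,-5.5,0,0],[0,0,0,0,0,0,0]]';python3 - <<'E'
from h import *
viewer.grab_frame("top")
s=r.sense(); 
R=Ro.from_euler('xyz',s["tcp_rot"]).as_matrix(); print(s["eef_pos"],s["tcp_rot"],"tip",s["eef_pos"]+22*R[:,2],R[:,2])
ux=np.array([np.cos(.378),np.sin(.378),0]);print("u tip",(s["eef_pos"]+22*R[:,2])@ux)
E
```

```text
clock: 13.0
eef_pos: [604.6, -74.4, 84.8]
tcp_rot: [2.904, 0.002, 1.95]
contact_force: [-1.2, 0.3, -0.1]
opening: 0.0
[605.42082315 -74.44131732  85.12439257] [2.90553185e+00 2.17785215e-03 1.94968520e+00] tip [610.21837313 -72.58143323  63.73457384] [ 0.21807045  0.08454019 -0.97226449]
u tip 540.3526964915173
```

```bash
python3 -m inch '[[0,0,7,5,0,0,0],[0,0,8,5,0,0,0],[0,0,5,2,0,0,0]]'; python3 -m inch '[[0,0,3,1,0,0,0],[0,0,3,1,0,0,0]]'
```

```text
clock: 13.35
eef_pos: [630.1, -65.8, 79.7]
tcp_rot: [2.907, 0.004, 1.95]
contact_force: [1.0, 0.3, 0.7]
opening: 0.001
clock: 13.55
eef_pos: [635.4, -62.7, 78.1]
tcp_rot: [2.913, 0.002, 1.953]
contact_force: [-19.3, -9.9, 14.6]
opening: 0.003
```

```bash
python3 -m inch '[[0,0,-2,0,0,0,0]]'; python3 - <<'E'
from h import *
s=r.sense(); im=viewer.grab_frame("wrist"); print(s["eef_pos"],s["tcp_rot"],s["contact_force"])
w=np.r_[s["eef_pos"],s["tcp_rot"]];np.save("w10.npy",w)
im=cv2.convertScaleAbs(im[:,:,::-1],alpha=1.6)
cv2.imwrite("pics/w10.png",im)
im=viewer.grab_frame("side"); cv2.imwrite("pics/s10.png",cv2.resize(im[140:220,190:270,::-1],(600,600),interpolation=cv2.INTER_CUBIC))
E
```

```text
clock: 13.65
eef_pos: [633.6, -63.1, 77.3]
tcp_rot: [2.914, 0.002, 1.954]
contact_force: [0.7, 0.0, -0.4]
opening: -0.002
[633.62916557 -63.12214682  77.34688228] [2.91417417e+00 1.92446423e-03 1.95376539e+00] [ 0.65400311  0.0045785  -0.41823358]
```

View pics/w10.png

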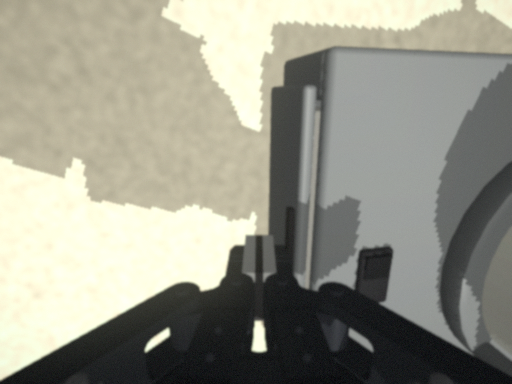

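View pics/s10.png

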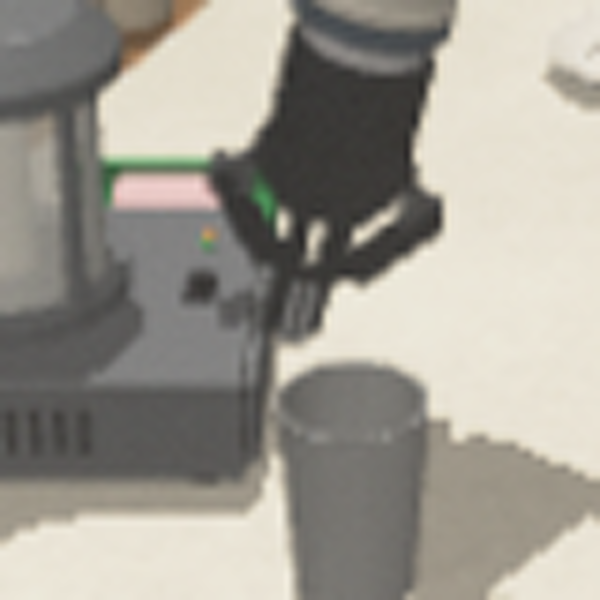

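```bash
python3 - <<'E'
import cv2
im=cv2.imread("pics/w10.png")[70:170,280:360]
cv2.imwrite("pics/w10c.png",cv2.resize(im,(480,600),interpolation=cv2.INTER_CUBIC))
E
```

```text
(no output)
```

View pics/w10c.png

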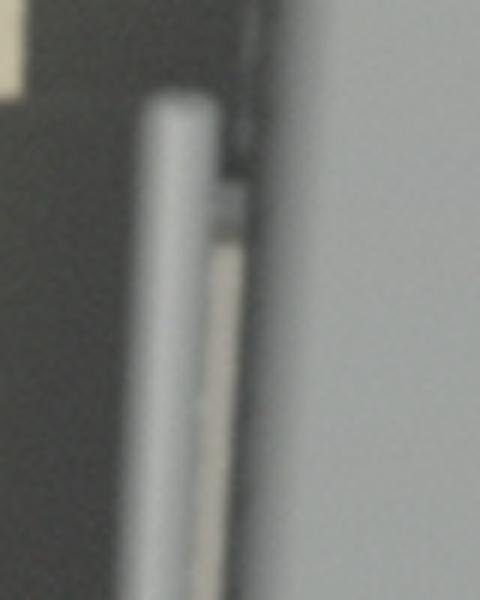

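The gap is real: a 2–3 mm beige strip still shows between panel and base (crop x 215–240). The gripper linkage seems to catch the base edge. I'll retreat and turn the tool 90° so that the linkage spreads along the panel instead.

```bash
python3 -m inch '[[0,0,-10,0,0,0,0],[0,0,-30,0,0,0,0],[0,0,-30,-30,6.5,0,0],[0,0,0,-40,6.5,0,0],[0,0,0,-20,0,0,0],[0,0,0,0,0,0,0]]'; python3 - <<'E'
from h import *
s=r.sense(); print(s["eef_pos"],s["tcp_rot"],s["contact_force"],s["qpos"])
im=viewer.grab_frame("wrist");cv2.imwrite("pics/w11.png",cv2.convertScaleAbs(im[:,:,::-1],alpha=1.6))
E
```

```text
clock: 14.35
eef_pos: [553.7, -94.4, 150.5]
tcp_rot: [-3.13, 0.001, 1.952]
contact_force: [-0.0, 0.7, -0.0]
opening: 0.006
[553.72938649 -94.36023934 150.51868244] [-3.13046910e+00  1.42196229e-03  1.95198065e+00] [-1.45271024e-02  6.55183399e-01 -3.45069858e-05] [-0.16745295  0.38034744  1.85334173 -0.00883889  0.91667196 -0.54322044]
```

View pics/w11.png

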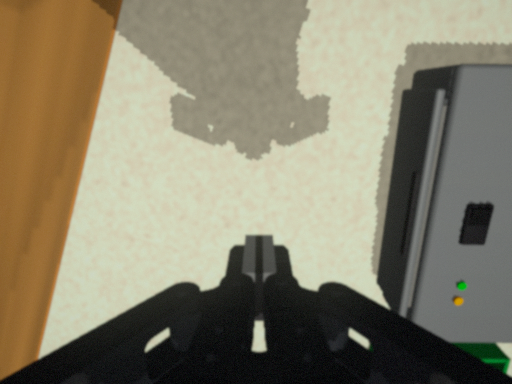

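```bash
python3 -m inch '[[0,0,0,-0.5,0,0,-8.5],[0,0,0,-0.5,0,0,-8.5],[0,0,0,-0.5,0,0,-8.5],[0,0,0,-0.5,0,0,-8.5],[0,0,0,-0.5,0,0,-8.5],[0,0,0,-0.5,0,0,-8.5],[0,0,0,-0.5,0,0,-8.5],[0,0,0,-0.5,0,0,-8.5]]'; python3 -m inch '[[0,0,0,-0.5,0,0,-8.5],[0,0,0,-0.5,0,0,-8.5],[0,0,0,0,0,0,-5],[0,0,0,0,0,0,0]]'; python3 - <<'E'
from h import *
viewer.grab_frame("top")
s=r.sense(); print(s["eef_pos"],s["tcp_rot"],s["contact_force"])
R=Ro.from_euler('xyz',s["tcp_rot"]).as_matrix(); print(R)
print("to face mid (home)",R.T@(np.array([571.2,-89,57])+[.93*79,.368*79,0]-s["eef_pos"]), "yaw want 3.519 or", 3.519-2*np.pi)
E
```

```text
clock: 15.2
eef_pos: [546.5, -93.2, 141.6]
tcp_rot: [3.141, -0.019, -3.128]
contact_force: [-0.6, 0.0, -0.2]
opening: 0.002
clock: 15.6
eef_pos: [542.5, -92.6, 136.0]
tcp_rot: [3.128, -0.022, -2.733]
contact_force: [-0.4, -0.1, -0.3]
opening: 0.001
[542.30776249 -92.5458459  135.91916386] [ 3.12759425 -0.02247869 -2.73626594] [-0.5481494   0.7052069  -0.79169918]
[[-0.91874145 -0.39399125 -0.02617322]
 [-0.3942194   0.91900765  0.00400158]
 [ 0.0224768   0.01399441 -0.99964941]]
to face mid (home) [-108.67686875  -11.45820304   76.34286964] yaw want 3.519 or -2.764185307179586
```

```bash
python3 -m inch '[[0,-15,-6,15,0,-4,1.6],[0,-20,-5,15,0,0,0],[0,-20,0,18,0,0,0],[0,0,0,8,0,0,0],[0,0,0,0,0,0,0]]'; python3 - <<'E'
from h import *
viewer.grab_frame("top")
s=r.sense(); print(s["eef_pos"],s["tcp_rot"],s["contact_force"])
R=Ro.from_euler('xyz',s["tcp_rot"]).as_matrix(); print(R[:,2])
print("to face mid (home)",R.T@(np.array([571.2,-89,57])+[.93*79,.368*79,0]-s["eef_pos"]))
im=viewer.grab_frame("wrist");cv2.imwrite("pics/w12.png",cv2.convertScaleAbs(im[:,:,::-1],alpha=1.6))
E
```

```text
clock: 16.15
eef_pos: [598.0, -80.8, 76.5]
tcp_rot: [3.125, 0.047, -2.782]
contact_force: [-0.6, -0.5, -0.2]
opening: -0.002
[598.17088919 -80.9010923   77.03957928] [ 3.12496721  0.04804767 -2.7814603 ] [0.3287383  0.53804674 0.30737001]
[ 0.0390834   0.03248126 -0.99870789]
to face mid (home) [-49.88584476   2.86761128  22.51226204]
```

View pics/w12.png

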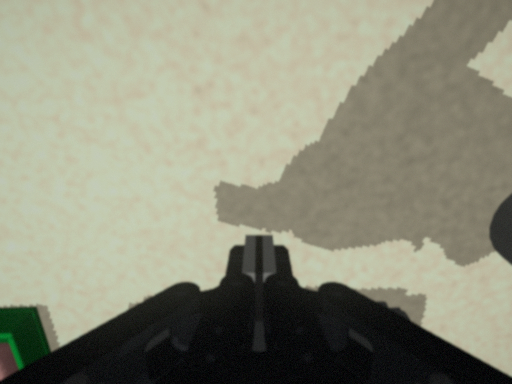

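```bash
python3 -m inch '[[0,-10,1,0.5,0,0,0],[0,-10,1,0.5,0,0,0],[0,-5,0,0,0,0,0]]'; python3 -m inch '[[0,-3,0,0,0,0,0]]'; python3 -m inch '[[0,-2,0,0,0,0,0]]'; python3 -m inch '[[0,-2,0,0,0,0,0]]'
```

```text
clock: 16.55
eef_pos: [622.1, -70.3, 80.0]
tcp_rot: [3.126, 0.05, -2.783]
contact_force: [-0.5, 0.7, 0.5]
opening: -0.002
clock: 16.65
eef_pos: [626.0, -69.0, 80.8]
tcp_rot: [3.127, 0.051, -2.783]
contact_force: [0.7, 0.5, 0.0]
opening: -0.003
clock: 16.75
eef_pos: [628.4, -68.0, 81.2]
tcp_rot: [3.127, 0.052, -2.783]
contact_force: [-0.2, 0.3, -0.3]
opening: 0.0
clock: 16.85
eef_pos: [630.5, -67.3, 81.5]
tcp_rot: [3.127, 0.052, -2.783]
contact_force: [0.8, -0.8, -0.7]
opening: -0.002
```

```bash
python3 -m inch '[[0,-2,0,0.6,0,0,0]]'; python3 -m inch '[[0,-1.5,0,0.6,0,0,0]]'; python3 -m inch '[[0,-1.2,0,0.6,0,0,0]]'; python3 -m inch '[[0,-1,0,0.5,0,0,0]]'
```

```text
clock: 16.95
eef_pos: [632.6, -66.5, 81.1]
tcp_rot: [3.127, 0.052, -2.783]
contact_force: [0.7, 0.7, 0.5]
opening: -0.0
clock: 17.05
eef_pos: [634.0, -65.9, 80.5]
tcp_rot: [3.127, 0.052, -2.783]
contact_force: [0.4, 0.3, 0.0]
opening: -0.002
clock: 17.15
eef_pos: [635.2, -65.5, 79.9]
tcp_rot: [3.127, 0.052, -2.783]
contact_force: [0.5, -0.2, -0.6]
opening: -0.001
clock: 17.25
eef_pos: [636.1, -65.1, 79.3]
tcp_rot: [3.127, 0.052, -2.783]
contact_force: [0.0, -0.2, -0.4]
opening: 0.003
```

```bash
python3 -m inch '[[0,-1.2,0,0.3,0,0,0]]'; python3 -m inch '[[0,-1.2,0,0.2,0,0,0]]'; python3 -m inch '[[0,-1.2,0,0.2,0,0,0]]'; python3 -m inch '[[0,-1,0,0.2,0,0,0]]'
```

```text
clock: 17.35
eef_pos: [637.2, -64.7, 78.9]
tcp_rot: [3.127, 0.052, -2.783]
contact_force: [-0.7, -0.7, 0.1]
opening: 0.001
clock: 17.45
eef_pos: [638.3, -64.3, 78.7]
tcp_rot: [3.127, 0.051, -2.783]
contact_force: [-0.8, 0.4, 0.3]
opening: 0.003
clock: 17.55
eef_pos: [639.5, -63.8, 78.5]
tcp_rot: [3.127, 0.051, -2.783]
contact_force: [-1.4, -0.2, 1.5]
opening: 0.0
clock: 17.65
eef_pos: [639.6, -63.7, 78.2]
tcp_rot: [3.126, 0.049, -2.783]
contact_force: [-5.6, -3.5, 5.5]
opening: 0.0
```

```bash
python3 -m inch '[[0,-0.6,0,0,0,0,0]]'; python3 - <<'E'
from h import *
s=r.sense(); print(s["contact_force"])
im=viewer.grab_frame("side"); cv2.imwrite("pics/s13.png",cv2.resize(im[140:220,190:270,::-1],(600,600),interpolation=cv2.INTER_CUBIC))
im=viewer.grab_frame("top");cv2.imwrite("pics/t13.png",cv2.resize(im[60:210,170:350,::-1],(720,600),interpolation=cv2.INTER_CUBIC))
E
```

```text
clock: 17.75
eef_pos: [639.5, -63.6, 78.1]
tcp_rot: [3.126, 0.048, -2.783]
contact_force: [-3.3, -2.2, 3.1]
opening: 0.001
[-3.33687242 -2.2050064   3.07805721]
```

View pics/s13.png

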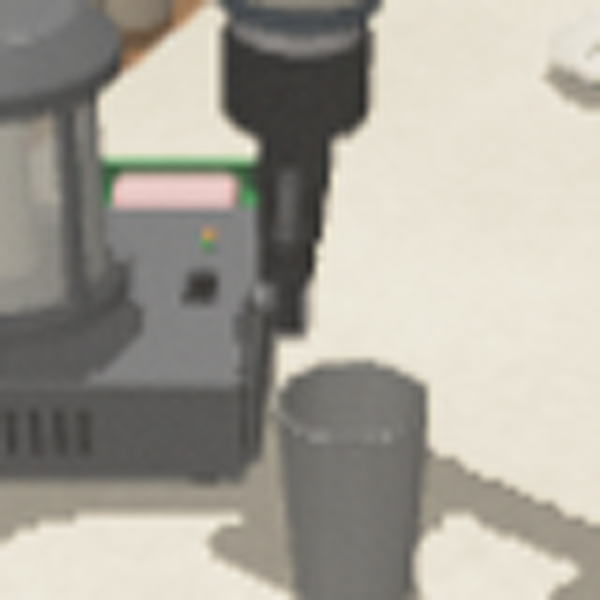

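View pics/t13.png

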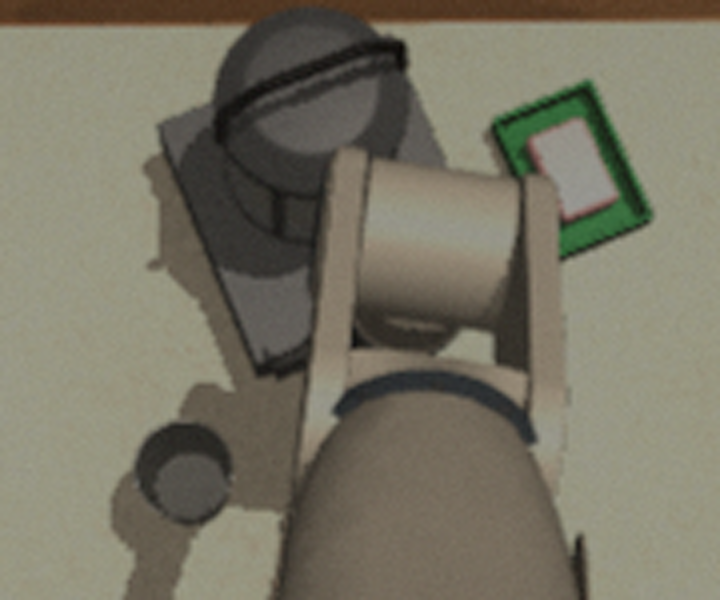

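```bash
python3 -m inch '[[0,8,0,0,0,0,0],[0,10,0,0,0,-8.5,0],[0,0,0,0,0,-6.5,0],[0,0,0,0,0,0,0]]'; python3 - <<'E'
from h import *
viewer.grab_frame("top")
s=r.sense(); R=Ro.from_euler('xyz',s["tcp_rot"]).as_matrix(); t=s["eef_pos"]+22*R[:,2]
ux=np.array([np.cos(.378),np.sin(.378),0])
print(s["eef_pos"],s["contact_force"],"z",R[:,2],"tip",t,"u",t@ux)
im=viewer.grab_frame("side"); cv2.imwrite("pics/s14.png",cv2.resize(im[140:220,190:270,::-1],(600,600),interpolation=cv2.INTER_CUBIC))
im=viewer.grab_frame("top");cv2.imwrite("pics/t14.png",cv2.resize(im[130:180,220:300,::-1],(800,500),interpolation=cv2.INTER_CUBIC))
E
```

```text
clock: 18.25
eef_pos: [623.2, -70.3, 77.7]
tcp_rot: [3.129, 0.32, -2.787]
contact_force: [-0.9, 0.0, -0.1]
opening: -0.003
[624.10724422 -70.30407334  78.08319238] [-0.46272696 -0.71013626 -1.02062467] z [ 0.28847528  0.11953907 -0.94999601] tip [630.4537003  -67.67421381  57.18328008] u 560.9705731916126
```

View pics/s14.png

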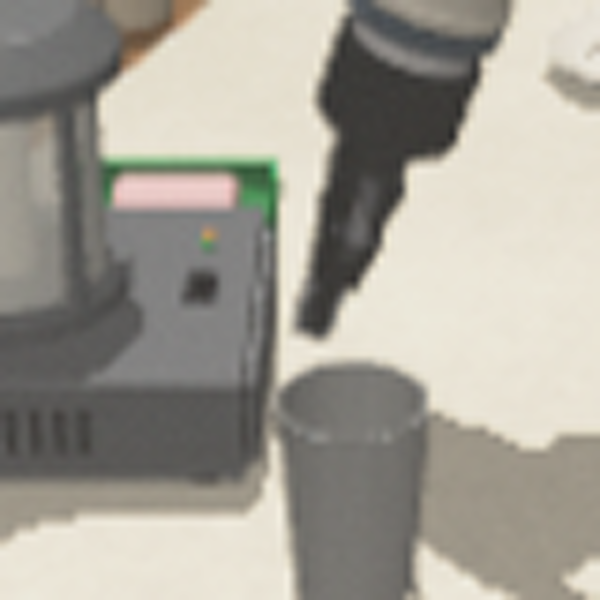

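View pics/t14.png

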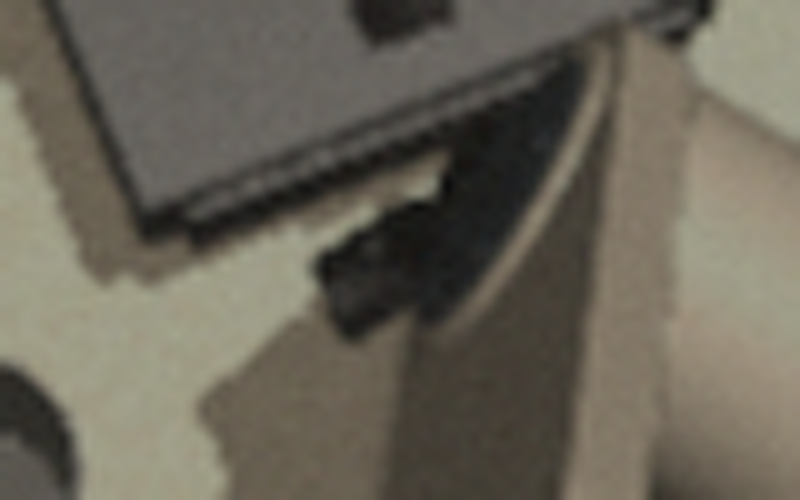

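```bash
python3 -m inch '[[0,-3.5,0,1.5,0,0,0]]';python3 -m inch '[[0,-2,0,0.8,0,0,0]]'; python3 -m inch '[[0,-1.2,0,0.4,0,0,0]]'; python3 -m inch '[[0,-1.2,0,0.4,0,0,0]]'; python3 -m inch '[[0,-1.2,0,0.4,0,0,0]]'
```

```text
clock: 18.5
eef_pos: [631.0, -68.5, 78.9]
tcp_rot: [3.132, 0.317, -2.784]
contact_force: [0.2, -0.9, -0.0]
opening: 0.003
clock: 18.6
eef_pos: [634.6, -67.5, 79.1]
tcp_rot: [3.132, 0.317, -2.783]
contact_force: [0.6, 0.6, -0.1]
opening: -0.0
clock: 18.7
eef_pos: [636.3, -66.6, 79.1]
tcp_rot: [3.132, 0.316, -2.782]
contact_force: [-10.7, -7.6, 6.6]
opening: -0.001
clock: 18.8
eef_pos: [636.5, -66.3, 78.6]
tcp_rot: [3.132, 0.313, -2.78]
contact_force: [-18.2, -11.8, 12.2]
opening: 0.001
clock: 18.9
eef_pos: [636.3, -66.1, 78.2]
tcp_rot: [3.131, 0.309, -2.779]
contact_force: [-11.6, -7.7, 8.5]
opening: 0.001
```

```bash
python3 -m inch '[[0,5,0,0,0,0,0],[0,15,0,0,0,0,0],[0,30,0,-10,0,8.5,0],[0,30,0,-40,0,8.5,0],[0,0,0,-40,0,0,8.5],[0,0,0,0,0,0,8.5],[0,0,0,0,0,0,8.5],[0,0,0,0,0,0,8.5]]'; python3 -m inch '[[0,0,0,-0.5,0,0,8.5],[0,0,0,-0.5,0,0,8.5],[0,0,0,-0.5,0,0,8.5],[0,0,0,-0.5,0,0,8.5],[0,0,0,-0.5,0,0,8.5],[0,0,0,-0.5,0,0,8.5],[0,0,0,0,0,0,5],[0,0,0,0,0,0,0]]'; python3 - <<'E'
from h import *
viewer.grab_frame("top")
s=r.sense(); im=viewer.grab_frame("wrist"); print(s["eef_pos"],s["tcp_rot"],s["contact_force"])
w=np.r_[s["eef_pos"],s["tcp_rot"]];np.save("w15.npy",w)
cv2.imwrite("pics/w15.png",cv2.convertScaleAbs(im[:,:,::-1],alpha=1.6))
im=viewer.grab_frame("top");cv2.imwrite("pics/t15.png",cv2.resize(im[60:210,170:350,::-1],(720,600),interpolation=cv2.INTER_CUBIC))
E
```

```text
clock: 19.7
eef_pos: [555.5, -98.2, 149.7]
tcp_rot: [3.134, -0.001, 2.904]
contact_force: [-0.1, -0.6, 0.5]
opening: -0.0
clock: 20.5
eef_pos: [558.7, -97.3, 153.3]
tcp_rot: [3.139, -0.003, 1.91]
contact_force: [0.9, 0.3, -0.0]
opening: -0.0
[558.76833605 -97.2866446  153.32413905] [ 3.13883865e+00 -3.13328821e-03  1.91290428e+00] [ 0.21195859 -0.29397233  0.27402803]
```

View pics/w15.png

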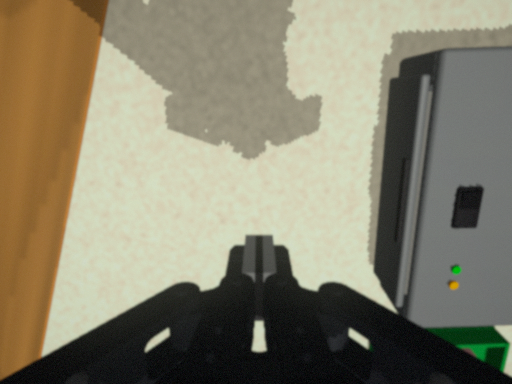

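View pics/t15.png

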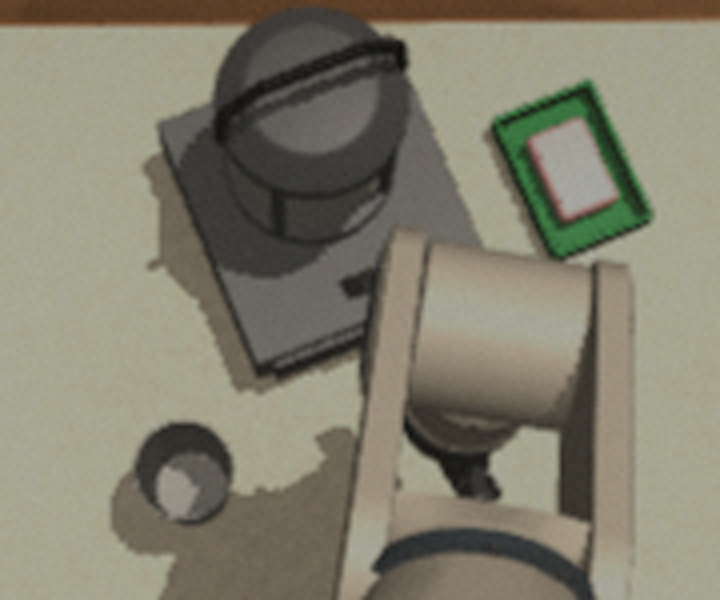

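```bash
python3 - <<'E'
from h import *
im=cv2.imread("pics/w15.png")[60:140,400:450]
cv2.imwrite("pics/w15c.png",cv2.resize(im,(375,600),interpolation=cv2.INTER_CUBIC))
t0=cv2.imread("pics/top0.png")[60:210,170:350];a=cv2.resize(t0,(720,600),interpolation=cv2.INTER_CUBIC)
for f in ["t8","t15"]:
    b=cv2.imread(f"pics/{f}.png")
    for nm,c in [("tower",(slice(0,130),slice(200,420))),("baseL",(slice(120,340),slice(150,250))),("baseL+tower",(slice(0,220),slice(150,370))),("glass",(slice(410,500),slice(130,200)))]:
        g=[cv2.cvtColor(x[c],cv2.COLOR_BGR2GRAY).astype(np.float32) for x in(a,b)]
        print(f,nm,np.round(np.array(cv2.phaseCorrelate(*g)[0])/4,2),"px")
E
```

```text
t8 tower [0.13 0.13] px
t8 baseL [-0.    0.12] px
t8 baseL+tower [0.12 0.12] px
t8 glass [-0.01  0.03] px
t15 tower [0.08 0.1 ] px
t15 baseL [-0.02  0.1 ] px
t15 baseL+tower [0.09 0.08] px
t15 glass [0.01 0.01] px
```

View pics/w15c.png

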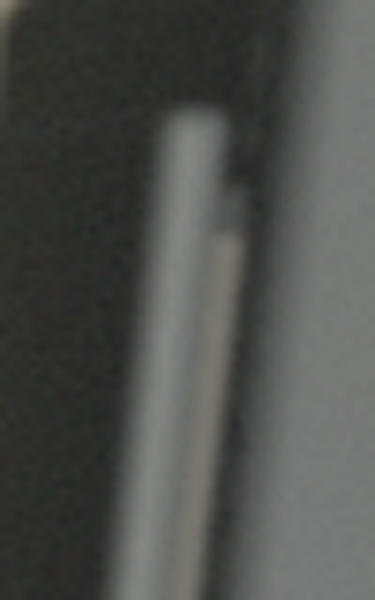

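```bash
python3 - <<'E'
from h import *
for f,row,lo,hi in [("w15",100,412,450),("w10",130,295,340)]:
    w=np.load(f+".npy"); im=cv2.imread(f"pics/{f}.png").astype(float)
    yl=.3775; ux=np.array([np.cos(yl),np.sin(yl),0])
    # average along slanted edge: 9 rows aligned by edge slope
    print(f)
    for u in range(lo,hi):
        print(u, im[row-1:row+2,u].mean(0).round().astype(int).tolist(), "u76=%.1f u73=%.1f u84=%.1f"%tuple(watz(w,(u,row),z)@ux for z in(76,73,84)))
E
```

```text
w15
412 [43, 46, 45] u76=578.7 u73=580.1 u84=574.9
413 [40, 42, 41] u76=579.3 u73=580.7 u84=575.5
414 [40, 42, 44] u76=579.9 u73=581.3 u84=576.1
415 [42, 42, 42] u76=580.5 u73=581.9 u84=576.6
416 [43, 44, 43] u76=581.1 u73=582.5 u84=577.2
417 [49, 50, 50] u76=581.7 u73=583.1 u84=577.8
418 [65, 67, 67] u76=582.3 u73=583.8 u84=578.4
419 [84, 86, 85] u76=582.9 u73=584.4 u84=579.0
420 [103, 106, 104] u76=583.5 u73=585.0 u84=579.5
421 [118, 121, 118] u76=584.1 u73=585.6 u84=580.1
422 [126, 130, 128] u76=584.7 u73=586.2 u84=580.7
423 [127, 130, 127] u76=585.3 u73=586.8 u84=581.3
424 [122, 124, 121] u76=585.9 u73=587.4 u84=581.9
425 [113, 116, 114] u76=586.5 u73=588.1 u84=582.4
426 [108, 110, 108] u76=587.1 u73=588.7 u84=583.0
427 [106, 112, 110] u76=587.7 u73=589.3 u84=583.6
428 [109, 116, 115] u76=588.3 u73=589.9 u84=584.2
429 [109, 118, 119] u76=588.9 u73=590.5 u84=584.8
430 [100, 107, 109] u76=589.6 u73=591.1 u84=585.4
431 [78, 84, 83] u76=590.2 u73=591.7 u84=585.9
432 [57, 59, 58] u76=590.8 u73=592.4 u84=586.5
433 [53, 56, 53] u76=591.4 u73=593.0 u84=587.1
434 [64, 64, 61] u76=592.0 u7
[... 2280 characters left out ...]

326 [128, 130, 127] u76=593.1 u73=594.5 u84=589.4
327 [133, 135, 133] u76=593.5 u73=594.9 u84=589.8
328 [139, 141, 138] u76=594.0 u73=595.4 u84=590.2
329 [145, 148, 145] u76=594.4 u73=595.8 u84=590.6
330 [150, 154, 150] u76=594.8 u73=596.3 u84=591.0
331 [156, 159, 156] u76=595.3 u73=596.7 u84=591.4
332 [158, 161, 158] u76=595.7 u73=597.2 u84=591.8
333 [159, 162, 158] u76=596.1 u73=597.6 u84=592.2
334 [159, 162, 158] u76=596.6 u73=598.1 u84=592.6
335 [159, 162, 159] u76=597.0 u73=598.5 u84=593.0
336 [159, 162, 158] u76=597.5 u73=599.0 u84=593.4
337 [158, 161, 158] u76=597.9 u73=599.4 u84=593.8
338 [159, 162, 158] u76=598.3 u73=599.9 u84=594.3
339 [160, 162, 159] u76=598.8 u73=600.3 u84=594.7
```

```bash
python3 - <<'E'
from h import *
im=viewer.grab_frame("top"); print(r.sense()["clock"]); cv2.imwrite("pics/t16.png",im[:,:,::-1])
im=cv2.GaussianBlur(im,(0,0),.6).astype(np.float32).mean(2)
t0=cv2.GaussianBlur(cv2.imread("pics/top0.png"),(0,0),.6).astype(np.float32).mean(2)
p=viewer.camera_params("top");K=np.array(p["intrinsics"]);T=np.linalg.inv(np.array(p["pose"]))
def pix(P):
    c=T[:3,:3]@P+T[:3,3]; c=np.array([c[0],-c[1],-c[2]]); q=K@c; return q[:2]/q[2]
ux=np.array([np.cos(.3775),np.sin(.3775),0]);uy=np.array([-ux[1],ux[0],0])
v0=-293
for nm,I in (("now",im),("start",t0)):
  for rng,dv,z in (((568,606),65,80),((776,800),80,84)):
    out=[]
    for u in range(*rng,2):
        s=[]
        for d in range(-6,7,2):
            q=pix(u*ux+(v0+dv+d)*uy+[0,0,z]); s.append(cv2.getRectSubPix(I,(1,1),(float(q[0]),float(q[1])))[0,0])
        out.append((u,int(np.mean(s))))
    print(nm,z,out)
E
```

```text
20.7
now 80 [(568, 155), (570, 146), (572, 127), (574, 101), (576, 74), (578, 52), (580, 40), (582, 40), (584, 53), (586, 70), (588, 77), (590, 75), (592, 76), (594, 85), (596, 95), (598, 102), (600, 104), (602, 104), (604, 104)]
now 84 [(776, 94), (778, 93), (780, 93), (782, 93), (784, 93), (786, 96), (788, 103), (790, 119), (792, 136), (794, 148), (796, 153), (798, 154)]
start 80 [(568, 130), (570, 129), (572, 129), (574, 128), (576, 123), (578, 115), (580, 106), (582, 99), (584, 93), (586, 87), (588, 80), (590, 77), (592, 83), (594, 94), (596, 101), (598, 105), (600, 106), (602, 106), (604, 106)]
start 84 [(776, 94), (778, 94), (780, 94), (782, 94), (784, 95), (786, 101), (788, 113), (790, 130), (792, 145), (794, 154), (796, 156), (798, 156)]
```

View pics/t16.png

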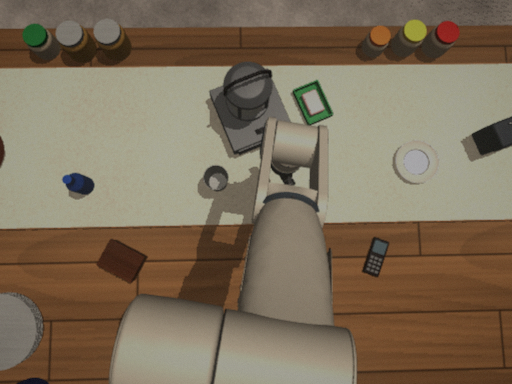

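The top view shows everything where it started: glass (215,178), soap dish (312,103), bottle (78,184), saucer (416,162), box (121,260) and phone (376,257). The panel is up against the base and the tool hangs free.

```bash
python3 - <<'E'
from h import *
s=r.sense(); print(s["clock"],s["contact_force"]); print(order.sign_off())
E
```

```text
20.7 [0.52122472 0.84399358 0.63531099]
the job is handed in; nothing more can be done
None
```

I pressed the reset key right down, held it for about two seconds, let it up, and then pushed the tray home. The job went in at 20.7 s with the robot touching nothing.

- **Key press:** I used the shut fingertips. The force reached 23 N for a moment when the key bottomed, then stayed around 8–9 N. From about 5.0 to 5.2 s the key may have risen by up to 0.7 mm. It was firmly at its stop from about 5.2 to 7.2 s, and a later picture shows it back up.
- **Tray home:** The tray reached a hard stop on the first push. I pushed three more times because a 2–3 mm light strip still showed between the panel and the base.
    - **For:** All the pushes stopped with the panel face at about the same place, in different tool orientations. The top view gives about 205 mm from the panel face to the lantern's back, where 206 mm means home.
    - **Against:** The strip never closed. I read it as the tray top seen through a slot above the panel, but did not confirm that separately.
- **Lantern moved slightly:** The pushes peaked at about 22 N sideways, above the 10 N at which the lantern can slide. Top-view edge profiles suggest it moved back about 1 mm, while an image-shift check showed only about 0.3 mm. I saw no tipping or lifting.
- **Other things:** The glass showed no shift in the image check, and the rest look unmoved in the last top picture.

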